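# Run down the loose wing nut of the terrine press

## Robot

A 6-joint arm with a two-finger parallel gripper is mounted at the origin on a cart in front of the work surface, level with it; the furniture and walls round the work are solid. World frame = base frame: x ahead of the robot, y to its left, z up, the work surface at z = 0. Lengths are in m, angles in rad, forces in N, time in s.
With the tool pointing down it reaches from about 0.4 to 0.825 m from the base axis. Payload 7 kg.
Tool frame: the origin (TCP) lies at the very end of the fingers, on their centre line; the grasp point (between the pads) lies 19 mm behind it; z points along the fingers, y is the direction in which the jaws open and shut (so a half turn about z gives the same grasp; the last joint's range is limited). The gripper opens to 88 mm and grips with 3 to 60 N. Pads are 19 mm wide; open, the fingers measure 130 mm over their backs; the gripper's body (78 mm by 193 mm) begins 47 mm behind the grasp point.
Start: joints at [1.609, 0.359, 0.012, 0, -1.224, -0.288], TCP at [0.167, 0.654, 0.227] pointing down, gripper open.
Joint ranges: [-3.07, 3.07], [-1.43, 2.12], [-1.02, 1.25], [-3.03, 1.67], [-3.05, -0], [-3.03, 3.03]. Speed limits (rad/s): [2.39, 2.39, 3.01, 3.14, 3.14, 3.14].

## Interface

Orientations are given as [roll, pitch, yaw] about the fixed x, y, z axes, in that order (R = Rz(yaw) Ry(pitch) Rx(roll)).
In Python, from station import arm gives the robot as it stands.
- The arm moves only by the shell command python3 -m inch 'ROWS' [FORCE]. ROWS is text: rows parted by semicolons, each of 7 numbers parted by spaces: the closure, from 0 (fully open) to 1 (shut), then the shift along the tool's x, y, z each as a share of 300 mm, from -1 to 1, then the turn, a rotation vector about the tool's x, y, z each as a share of 60 degrees, from -1 to 1. In form: grip tx ty tz rx ry rz; .... A call has 1 to 12 rows; each row is the pose to reach, as a shift and turn from the pose commanded when the call began, along the tool's axes at that moment; what a row does not reach only later rows make up. A row lasts 1/10 s, in which the tool goes at most 50 mm and 8.59 degrees, less where a joint would pass 70% of its speed; a pose out of reach is approached as far as the arm can. A call with a number of a shift or a turn outside -1 to 1 is refused whole. A call with a gripper value outside its range is refused whole. The fingers move at their own pace and stop on an object; FORCE is the grip in N (left out, the last holds). Time passes only in rows, so rows that repeat a pose let the fingers close. It gives the time, the measured TCP pose, the force and the opening at its end, in the units of the state.
- arm.get_state(): the state, without advancing time (a new reading comes with each control period).
- arm.grab_frame(name): name is "side" or "top"; returns a dict with "img" (420x560x3 uint8, red, green, blue), "range_z" (420x560 float32, m along the optical axis (not along the pixel's ray), 0 where there is no reading), "fx", "fy", "cx", "cy" (pixels), "extrinsics" (4x4, takes a point from world to camera coordinates). Camera axes: x right, y up, looking along -z (the intrinsics and any distortion apply to the point x, -y, -z); pixel columns grow to the right and rows downward; lengths in m; the calibration is good to about 2 mm. A picture is of the moment at which its call begins.
- arm.job_done(): hands the job in, once; it reports no verdict.
The state is a dict: "t": time; "q": joint angles; "qd": joint speeds; "joint_efforts": joint torques, N m; "eef_pos": TCP position; "ee_rot": TCP orientation; "force": force on the tool from outside, world axes, zero at the start; "moment": the same for the moment, N m; "width": finger opening in m.
Only numpy, scipy, OpenCV 4.12 (cv2) and the standard library are available. Lean on these libraries where they do the work, as an engineer would, in place of code of your own. Each camera call takes 0.05 s, during which the arm holds its last target.

## Task

One of the two wing nuts on the terrine press has been backed off and stands higher on its stud than the other. Push its wings round with a fingertip, clockwise from above, stroke after stroke, until it is fully down on its washer and stops; do it gently, without pinching the nut. Leave the other nut tight, and leave the things standing around where they are.

Things in the scene. Friction and masses are not known exactly. Their poses are not given: they have to be found in the camera images.
- press: Terrine press, fixed: timber base 95 x 270 mm, steel loaf mould, pale wooden pressing plate over it (60 x 250 mm, top at 74 mm above the worktop), a wing nut on a stud at each end. A timber fence (top at 130 mm) runs along its back, its face 34 mm behind the studs; the front is open. Origin on the worktop midway between the studs; x to the fence, y along the line of studs, z up.
- stud_a: Upright steel stud, 8 mm thick, that carries wing nut a; fixed, 95 mm left or right of the press's middle (which of the two ends varies). Top 135 mm above the worktop; a 24 mm washer lies round it on the plate, upper face 77 mm above the worktop. Origin on its axis, at worktop level.
- nut_a (a joint): Turn of wing nut a on its stud, rad: 0 = fully down on its washer, negative = backed off; clockwise from above raises the value and lowers the nut, 8 mm a turn. Turns with slight drag (about 1 N at the wings), stays where it is left; at 0 the hub stops dead and the springy wings give some 5 mm at 10 N. One nut starts 1.2 to 2.2 turns up, the other down.
- nut_a_hub (a point): Centre of the underside of wing nut a, on the stud's axis; it rises and sinks with the nut (77 mm above the worktop when down). Steel hub 22 mm wide, 12 mm high (plastic collar to 17 mm); two opposite black plastic wings, 58 mm across: each an upright round lobe 22 mm in diameter, 6 mm thick, 7 to 29 mm from the axis, 8 to 30 mm above the underside.
- nut_a_wing (a point): Outer tip of one of the two wings of nut a, 29 mm from the axis, 19 mm above the nut's underside; the other wing lies opposite.
- stud_b: Upright steel stud, 8 mm thick, that carries wing nut b; fixed, 95 mm left or right of the press's middle (which of the two ends varies). Top 135 mm above the worktop; a 24 mm washer lies round it on the plate, upper face 77 mm above the worktop. Origin on its axis, at worktop level.
- nut_b (a joint): Turn of wing nut b on its stud, rad: 0 = fully down on its washer, negative = backed off; clockwise from above raises the value and lowers the nut, 8 mm a turn. Turns with slight drag (about 1 N at the wings), stays where it is left; at 0 the hub stops dead and the springy wings give some 5 mm at 10 N. One nut starts 1.2 to 2.2 turns up, the other down.
- nut_b_hub (a point): Centre of the underside of wing nut b, on the stud's axis; it rises and sinks with the nut (77 mm above the worktop when down). Steel hub 22 mm wide, 12 mm high (plastic collar to 17 mm); two opposite black plastic wings, 58 mm across: each an upright round lobe 22 mm in diameter, 6 mm thick, 7 to 29 mm from the axis, 8 to 30 mm above the underside.
- nut_b_wing (a point): Outer tip of one of the two wings of nut b, 29 mm from the axis, 19 mm above the nut's underside; the other wing lies opposite.
- grinder: Salt grinder, 55 mm wide, 149 mm high, loose, standing to the right of the press; origin under its centre.
- tin: Small food tin, 57 mm wide, 72 mm high, loose, behind the press; origin under its centre.
- jar: Low spice jar, 45 mm wide, 75 mm high, loose, behind the press; origin under its centre.
- tumbler: Drinking glass, 79 mm wide, 90 mm high, loose, behind and to the right of the press; origin under its centre.

How it is judged:
On the way, in this order (a step that is already met when the one before it is completed fails the run):
1. the loose nut has come down to within one turn of its washer (value of joint nut_a above -6.3 rad and value of joint nut_b above -0.35 rad).
2. the loose nut is down (value of joint nut_a above -0.35 rad), for 0.2 s.
At the end, for the whole second after the job is handed in: both wing nuts are down on their washers (each within 0.35 rad, a twentieth of a turn, of its stop) and at rest, and every loose thing is within 20 mm of where it stood (value of joint each of nut_a, nut_b above -0.35 rad and velocity of joint each of nut_a, nut_b below 0.2 rad/s and distance of each of grinder, tin, jar, tumbler from where it was at the start of the episode below 0.02 m); the robot touches nothing.
It fails at once if wing nut a was pinched or forced (more than 25 N between fingers and nut) (contact force between the fingers and stud_a above 25 N).
It fails at once if wing nut b was pinched or forced (more than 25 N between fingers and nut) (contact force between the fingers and stud_b above 25 N).
It fails at once if a loose thing (grinder, tin, jar or tumbler) was moved more than 20 mm, lifted or carried (distance of any of grinder, tin, jar, tumbler from where it was at the start of the episode above 0.02 m).
It fails at once if the grinder, tin, jar or tumbler was tipped over (angle between any of grinder, tin, jar, tumbler's own z axis and vertical above 0.35 rad).
It also fails if it takes over 72 s, if anything falls off the work surface, if the arm or the gripper's body presses on something with over 40 N, if the wrist force passes 120 N, or if a joint passes its speed limit or range.

## Working session

There is one attempt and no reset: what is moved stays moved. The work goes in short steps, Python scripts to look and compute and a shell command to move; the robot and the scene stay as the last step left them, time stands still between calls to the robot, and variables do not carry over. Pictures are saved under pics/ and viewed, and the job is handed in when it is done.

```bash
ls; mkdir -p pics; python3 - <<'E'
from station import arm
import cv2,numpy as np
s=arm.get_state()
print({k:np.round(v,4).tolist() for k,v in s.items()})
for n in("side","top"):
    f=arm.grab_frame(n)
    cv2.imwrite(f"pics/{n}0.png",f["img"][:,:,::-1])
    np.savez(f"{n}0.npz",**f)
    print(n,f["fx"],f["fy"],f["cx"],f["cy"],np.round(f["extrinsics"],4).tolist(),[k for k in f])
E
```

```text
pics
{'t': 0.0, 'q': [1.6091, 0.3594, 0.0111, -0.0003, -1.2241, -0.2881], 'qd': [0.0019, 0.0001, -0.0007, 0.0006, -0.0016, -0.0012], 'joint_efforts': [-0.0004, -58.2715, 29.3048, 6.997, 0.007, -0.0002], 'eef_pos': [0.1668, 0.6536, 0.2256], 'ee_rot': [3.1399, -0.0002, -0.2499], 'force': [0.6587, 0.5796, -0.1563], 'moment': [-0.0279, -0.032, -0.0098], 'width': 0.0876}
side 459.60651663854185 459.60651663854185 279.9573807549507 210.26186856928723 [[-0.3103, -0.9506, -0.0023, 0.0715], [0.7798, -0.2559, 0.5713, -0.5166], [-0.5437, 0.1754, 0.8208, -0.588], [0.0, 0.0, 0.0, 1.0]] ['img', 'range_z', 'fx', 'fy', 'cx', 'cy', 'extrinsics']
top 519.149401990494 519.149401990494 277.7240443437857 208.48542088025008 [[0.0184, -0.9998, -0.0002, -0.1464], [0.9815, 0.0181, 0.1905, -0.5557], [-0.1904, -0.0037, 0.9817, -0.9559], [0.0, 0.0, 0.0, 1.0]] ['img', 'range_z', 'fx', 'fy', 'cx', 'cy', 'extrinsics']
```

View pics/side0.png

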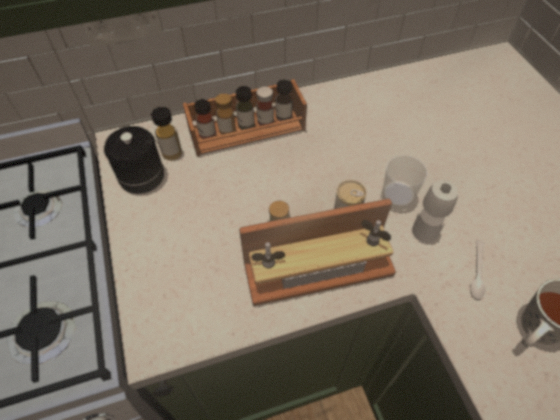

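View pics/top0.png

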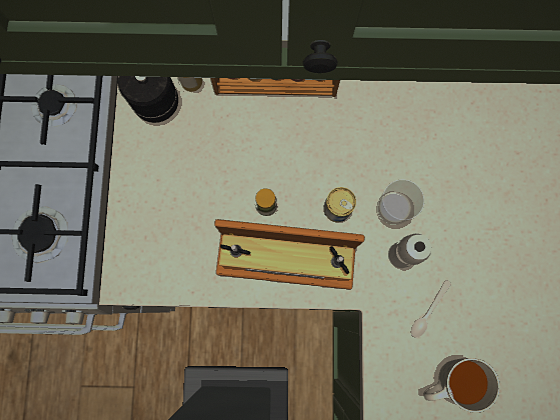

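```bash
cat > h.py <<'E'
import numpy as np,cv2
def cloud(f):
    d=f["range_z"];H,W=d.shape
    u,v=np.meshgrid(np.arange(W),np.arange(H))
    P=np.stack([(u-f["cx"])/f["fx"]*d,-(v-f["cy"])/f["fy"]*d,-d],-1)
    E=np.array(f["extrinsics"]);return (P-E[:3,3])@E[:3,:3]
def proj(f,p):
    E=np.array(f["extrinsics"]);c=E[:3,:3]@np.array(p)+E[:3,3]
    return (f["cx"]+f["fx"]*c[0]/-c[2], f["cy"]-f["fy"]*c[1]/-c[2])
def crop(f,u0,v0,u1,v1,name,s=None):
    im=f["img"][v0:v1,u0:u1,::-1]
    s=s or min(800/(u1-u0),600/(v1-v0))
    cv2.imwrite(name,cv2.resize(im,None,fx=s,fy=s,interpolation=cv2.INTER_CUBIC));print(name,s)
E
python3 - <<'E'
from h import *
a=dict(np.load("top0.npz"));b=dict(np.load("side0.npz"))
crop(a,205,210,375,300,"pics/topc.png",4.7);crop(b,235,195,405,305,"pics/sidec.png",4.7)
for n,f,boxes in(("top",a,[(210,228,265,275),(315,238,365,285)]),("side",b,[(245,235,295,275),(350,215,400,255)])):
    C=cloud(f)
    for u0,v0,u1,v1 in boxes:
        P=C[v0:v1,u0:u1].reshape(-1,3);
        P=P[(P[:,2]>.08)]
        print(n,len(P),np.percentile(P[:,2],[10,50,90,98,100]).round(4))
E
```

```text
pics/topc.png 4.7
pics/sidec.png 4.7
top 425 [0.0898 0.1046 0.1306 1.0442 1.0442]
top 464 [0.0921 0.1141 0.1293 0.1369 1.0442]
side 771 [0.0841 0.0965 0.1131 0.1346 0.7779]
side 639 [0.0881 0.1052 0.1188 0.1338 0.7779]
```

```bash
python3 - <<'E'
from h import *
a=dict(np.load("top0.npz"));C=cloud(a)
np.set_printoptions(linewidth=250)
for u0,v0,u1,v1 in [(215,240,262,262),(322,242,356,278)]:
    print(u0,v0);print((C[v0:v1,u0:u1:1,2]*1000).round().astype(int))
E
```

```text
215 240
[[   0    1    0 ...   76   73   73]
 [  -2   -4   -2 ...   71   73   73]
 [  -2   -2   -1 ...   72   71   74]
 ...
 [  -3   -3   21 ...   74   73   72]
 [   2    0   22 ...   75   73   73]
 [1044    1   22 ...   72   75   69]]
322 242
[[ 68  71  71 ... 113 112 110]
 [ 57  56  55 ...  98 102 101]
 [ 39  43  41 ...  87  86  89]
 ...
 [ 71  72  72 ...  -3   2   1]
 [ 70  70  71 ...  -5   0   0]
 [ 57  56  21 ...   2   1   0]]
```

View pics/topc.png

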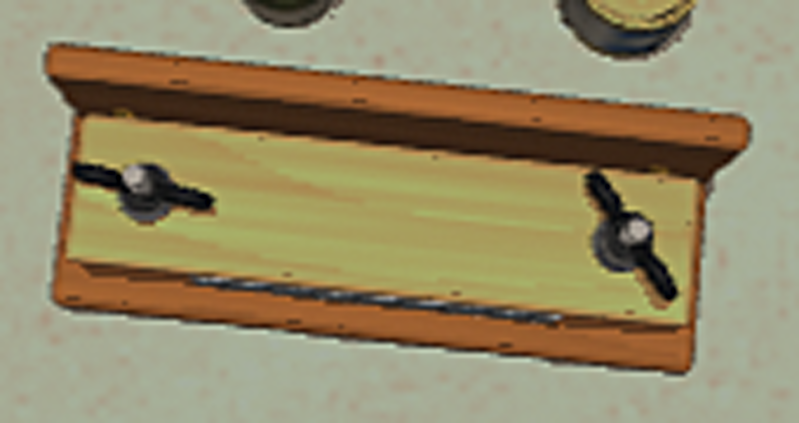

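View pics/sidec.png

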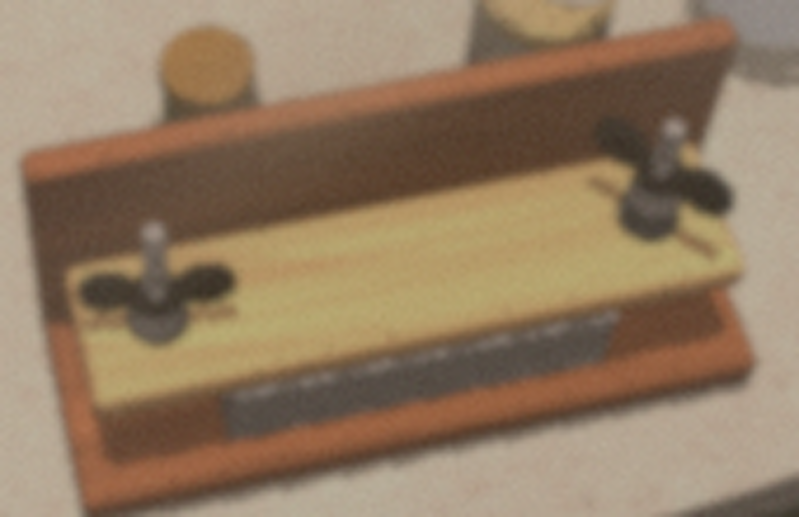

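```bash
cat >> h.py <<'E'
def ray(f,u,v):
    E=np.array(f["extrinsics"]);R=E[:3,:3];o=-R.T@E[:3,3]
    d=R.T@np.array([(u-f["cx"])/f["fx"],-(v-f["cy"])/f["fy"],-1]);return o,d
def atz(f,u,v,z):
    o,d=ray(f,u,v);return o+d*(z-o[2])/d[2]
def tri(rs):
    A=0;b=0
    for o,d in rs:
        d=d/np.linalg.norm(d);M=np.eye(3)-np.outer(d,d);A=A+M;b=b+M@o
    return np.linalg.solve(A,b)
E
python3 - <<'E'
from h import *
np.set_printoptions(precision=4,suppress=True)
a=dict(np.load("top0.npz"));b=dict(np.load("side0.npz"))
for n,t,s in(("L",(233.7,247.9),(267.6,244.4)),("R",(340.5,258.9),(378.6,222.2))):
    print(n,tri([ray(a,*t),ray(b,*s)]),atz(a,*t,.135),atz(b,*s,.135))
# dark pixels cloud
for nm,f,boxes in(("top",a,[(215,238,262,262),(322,242,356,278)]),("side",b,[(245,235,295,275),(355,215,400,255)])):
    C=cloud(f)
    for u0,v0,u1,v1 in boxes:
        P=C[v0:v1,u0:u1].reshape(-1,3);I=f["img"][v0:v1,u0:u1].reshape(-1,3).max(1)
        m=(I<60)&(P[:,2]>.085)&(P[:,2]<.14);Q=P[m]
        print(nm,m.sum(),"z pct",np.percentile(Q[:,2],[2,25,50,75,98]))
        c=np.median(Q[:,:2],0);w,v=np.linalg.eigh(np.cov(Q[:,:2].T));print(Q.mean(0),v[:,1],np.degrees(np.arctan2(v[1,1],v[0,1])),np.sqrt(w))
# objects
C=cloud(a)
for n,(u,v) in dict(jar=(265,197),tin=(340,201),tumbler=(396,207),grinder=(416,248)).items():
    print(n,C[v-3:v+4,u-3:u+4].reshape(-1,3).mean(0), np.ptp(C[v-3:v+4,u-3:u+4,2]))
E
```

```text
L [ 0.4709 -0.0593  0.138 ] [ 0.4705 -0.0604  0.135 ] [ 0.4733 -0.0585  0.135 ]
R [ 0.4548 -0.2471  0.1376] [ 0.4546 -0.248   0.135 ] [ 0.4566 -0.2477  0.135 ]
top 131 z pct [0.089  0.094  0.1    0.1042 0.1081]
[ 0.4714 -0.0597  0.0994] [0.2117 0.9773] 77.77727922265366 [0.0035 0.0148]
top 174 z pct [0.0864 0.1046 0.1097 0.1162 0.121 ]
[ 0.4616 -0.2506  0.1084] [-0.9928  0.12  ] 173.1052510160991 [0.0116 0.0178]Traceback (most recent call last):
  File "<stdin>", line 12, in <module>
    return _quantile_unchecked(
        a, q, axis, out, overwrite_input, method, keepdims, weights)
    return _ureduce(a,
                    func=_quantile_ureduce_func,
    ...<5 lines>...
                    overwrite_input=overwrite_input,
                    method=method)
    r = func(a, **kwargs)
    result = _quantile(arr,
                       quantiles=q,
    ...<2 lines>...
                       out=out,
                       weights=wgt)
    slices_having_nans = np.isnan(arr[-1, ...])
                                  ~~~^^^^^^^^^
IndexError: index -1 is out of bounds for axis 0 with size 0
```

```bash
cat >> h.py <<'E'
S=np.array([.4555,-.248]);TH=-.083
PX=np.array([np.cos(TH),np.sin(TH)]);PY=np.array([-np.sin(TH),np.cos(TH)])
from scipy.spatial.transform import Rotation as Ro
def rowsfor(T0,R0,targets,yaw=None,g=0):
    # commanded start pose T0,R0(matrix); world targets
    for t in targets:
        d=R0.T@(np.array(t)-T0)/.3
        r=np.zeros(3)
        if yaw is not None: r=(Ro.from_matrix(R0).inv()*Ro.from_euler('xyz',[np.pi,0,yaw])).as_rotvec()/(np.pi/3)
        print(g,*[f"{x:.3f}" for x in d],*[f"{x:.3f}" for x in r],";")
E
python3 - <<'E'
from h import *
np.set_printoptions(precision=4,suppress=True)
a=dict(np.load("top0.npz"));b=dict(np.load("side0.npz"))
for nm,f,k in(("top",a,[(597,185),(668,295)]),("side",b,[(600,130),(730,195)])):
    off=(205,210) if nm=="top" else (235,195)
    for p in k:
        q=atz(f,p[0]/4.7+off[0],p[1]/4.7+off[1],.110);d=q[:2]-S
        print(nm,q,"press rel",d@PX,d@PY,"az",np.degrees(np.arctan2(d@PY,d@PX)))
for f in(a,b):
    for s in((.471,-.0595),(.4555,-.248)): print(proj(f,(*s,.135)),proj(f,(*s,.077)))
C=cloud(a)
for n,(u,v) in dict(jar=(265,197),tin=(340,201),tumbler=(396,207),grinder=(418,247)).items():
    P=C[v-3:v+4,u-3:u+4].reshape(-1,3);q=np.median(P,0);d=q[:2]-S;print(n,q,"press rel",d@PX,d@PY)
E
```

```text
top [ 0.474  -0.2358  0.11  ] press rel 0.01741093431949632 0.013716922375635151 az 38.232234414254
top [ 0.4324 -0.2627  0.11  ] press rel -0.021753005085670293 -0.016607059051038753 az -142.64052967417464
side [ 0.478  -0.2322  0.11  ] press rel 0.021108478383856547 0.01765692117937987 az 39.911969226571856
side [ 0.4375 -0.2654  0.11  ] press rel -0.016519579613014427 -0.018809206333379076 az -131.29189807094951
(np.float64(233.2072443302962), np.float64(247.60673425295795)) (np.float64(235.82801561936833), np.float64(251.22391900578936))
(np.float64(340.4822531983426), np.float64(258.3943380117401)) (np.float64(336.790672350602), np.float64(261.3894408657039))
(np.float64(268.6087161516689), np.float64(245.42438815153372)) (np.float64(269.37022527007565), np.float64(262.553390462938))
(np.float64(379.0370047387381), np.float64(222.66975773928797)) (np.float64(373.3331507118784), np.float64(240.6089865813422))
jar [ 0.5765 -0.1116  0.0741] press rel 0.10922899472683578 0.14597359914845093
tin [ 0.5727 -0.2554  0.0678] press rel 0.11741509447626165 0.002358565364875535
tumbler [ 0.5741 -0.3759  0.0103] press rel 0.12875909349698564 -0.11765281624880952
grinder [ 0.4766 -0.3813  0.1467] press rel 0.03209471412408009 -0.13110114600059455
```

```bash
python3 - <<'E'
from h import *
R0=Ro.from_euler('xyz',[np.pi,0,-.25]).as_matrix();rowsfor(np.array([.167,.654,.227]),R0,[(.40,.45,.227)],TH)
E
```

```text
0 0.921 0.467 0.000 -0.000 0.000 -0.159 ;
```

```bash
r="x"; python3 -m inch '0 0.92 0.467 0 0 0 -0.159;0 0.92 0.467 0 0 0 -0.159;0 0.92 0.467 0 0 0 -0.159;0 0.92 0.467 0 0 0 -0.159;0 0.92 0.467 0 0 0 -0.159;0 0.92 0.467 0 0 0 -0.159;0 0.92 0.467 0 0 0 -0.159;0 0.92 0.467 0 0 0 -0.159;0 0.92 0.467 0 0 0 -0.159;0 0.92 0.467 0 0 0 -0.159'
```

```text
t: 1.1
eef_pos: [0.3989, 0.4508, 0.2264]
ee_rot: [3.141, 0.0, -0.082]
force: [-0.3, 0.7, -0.3]
width: 0.0875
```

```bash
python3 -m inch '0 0.2 1 0 0 0 0;0 0.2 1 0 0 0 0;0 0.2 1 0 0 0 0;0 0.2 1 0 0 0 0;0 0.2 1 0 0 0 0;0 0.2 1 0 0 0 0;0 0.2 1 0 0 0 0;0 0.2 1 0 0 0 0;0 0.2 1 0 0 0 0'
python3 -m inch '0 0.2 1 0 0 0 0;0 0.2 1 0 0 0 0;0 0.2 1 0 0 0 0;0 0.2 1 0 0 0 0;0 0.2 1 0 0 0 0;0 0.2 1 0 0 0 0;0 0.2 1 0 0 0 0;0 0.2 1 0 0 0 0;0 0.2 1 0 0 0 0'
python3 - <<'E'
from h import *
from station import arm
f=arm.grab_frame("side");crop(f,200,100,480,310,"pics/side1.png");np.savez("side1.npz",**f)
f=arm.grab_frame("top");crop(f,160,120,440,330,"pics/top1.png");np.savez("top1.npz",**f)
s=arm.get_state();print(s["eef_pos"],s["ee_rot"],s["q"],s["force"],s["t"])
d=np.array(s["eef_pos"])[:2]-S;print(d@PX,d@PY)
E
```

```text
t: 2.0
eef_pos: [0.4346, 0.1473, 0.2267]
ee_rot: [-3.141, -0.0, -0.082]
force: [0.3, 0.3, 0.1]
width: 0.0875
t: 2.9
eef_pos: [0.4698, -0.1565, 0.2262]
ee_rot: [-3.142, 0.001, -0.082]
force: [-0.4, 0.1, 0.1]
width: 0.0874
pics/side1.png 2.857142857142857
pics/top1.png 2.857142857142857
[ 0.46973954 -0.15616307  0.22652579] [-3.14143362e+00  8.20885811e-06 -8.07597517e-02] [ 7.67930784e-02  5.93254338e-02 -3.74197101e-01 -1.74499144e-04
 -1.13725695e+00  1.41331680e+00] [-0.77037713 -0.00382144 -0.15601438] 3.0
0.006576808025764262 0.09270130981918522
```

View pics/side1.png

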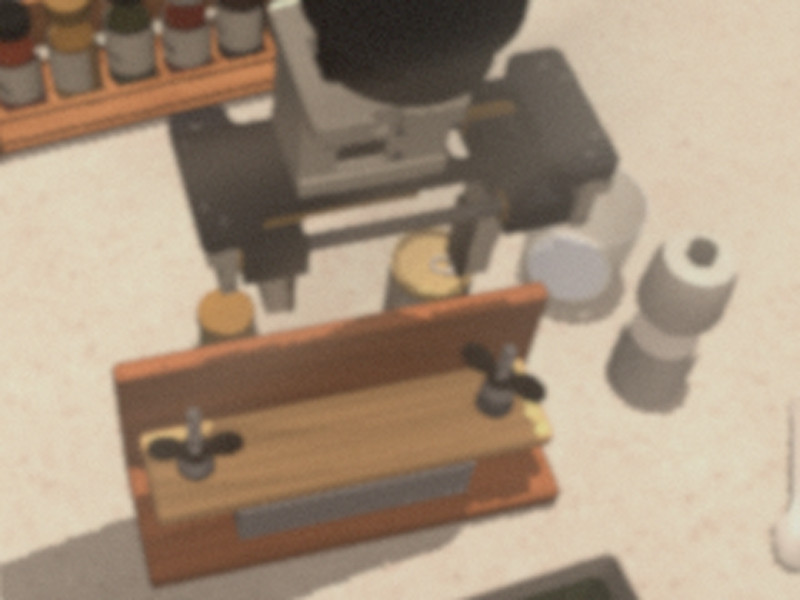

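View pics/top1.png

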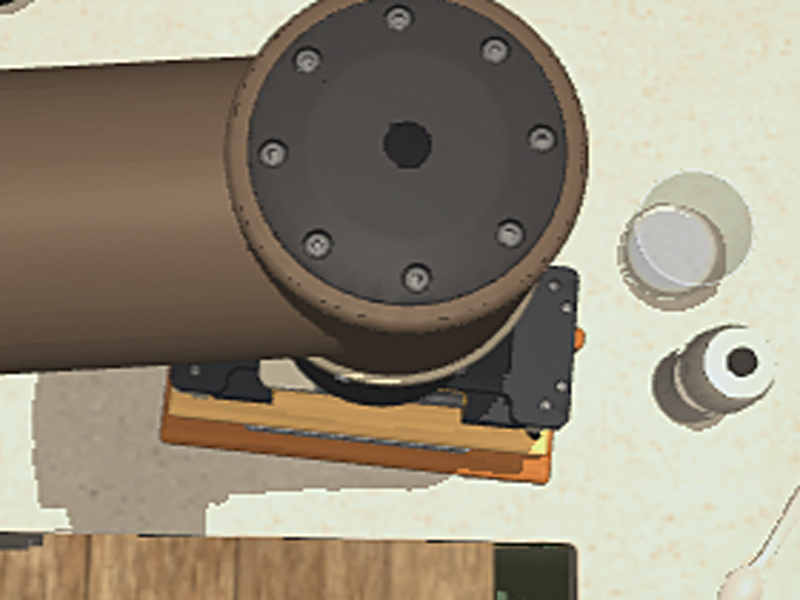

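```bash
python3 - <<'E'
from h import *
f=dict(np.load("side1.npz"));T=np.array([.4697,-.1562,.2265])
im=cv2.resize(f["img"][140:260,250:430,::-1],None,fx=4.4,fy=4.4,interpolation=cv2.INTER_CUBIC)
for y in(-.065,-.044,.044,.065):
  for x in(-.0095,.0095):
    for z,c in((0,(0,0,255)),(.03,(0,255,0))):
        p=T.copy();p[:2]+=x*PX+y*PY;p[2]+=z
        u,v=proj(f,p);cv2.circle(im,(int((u-250+.5)*4.4),int((v-140+.5)*4.4)),3,c,-1)
cv2.imwrite("pics/side1b.png",im)
E
```

```text
(no output)
```

View pics/side1b.png

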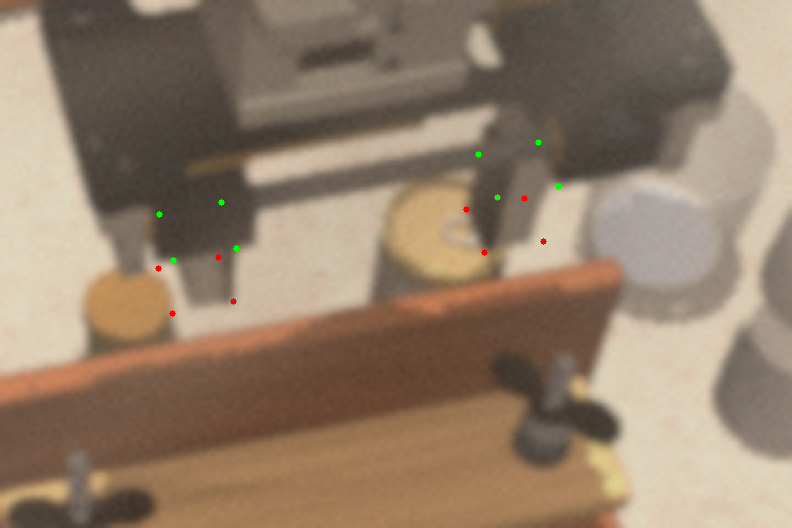

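```bash
cat >> h.py <<'E'
HX,HY,OFF=.0095,.0075,.051
def fpos(phi,rho=.020,gap=.003):
    p=np.radians(phi);r=np.array([np.cos(p),np.sin(p)]);t=np.array([np.sin(p),-np.cos(p)])
    return rho*r-t*(gap+HX*abs(t[0])+HY*abs(t[1]))
def tcp(phi,**k): return fpos(phi,**k)+np.array([0,OFF])
def cmd(p0,z0,pts):
    for (p,z,l) in pts:
        d=(p-p0)/.3;print(f"{l:6.0f}: 0 {d[0]:.3f} {-d[1]:.3f} {(z0-z)/.3:.3f} 0 0 0")
E
python3 - <<'E'
from h import *
for ph in range(-115,-286,-15): print(ph,(fpos(ph)*1e3).round(1))
p0=np.array([.0066,.0927])
cmd(p0,.227,[(tcp(-115),.15,0)])
p1=tcp(-115)
cmd(p1,.107,[(tcp(ph),.107-.004*max(0,-140-ph)/180,ph) for ph in range(-115,-286,-10)])
E
```

```text
-115 [  4.9 -24.4]
-130 [ -1.3 -25. ]
-145 [ -8.  -23.4]
-160 [-14.2 -19.3]
-175 [-18.9 -13. ]
-190 [-21.8  -8.4]
-205 [-24.   -4.1]
-220 [-24.9   1.5]
-235 [-23.8   7.7]
-250 [-20.5  13.8]
-265 [-14.8  18.8]
-280 [-10.   22.1]
     0: 0 -0.006 0.220 0.257 0 0 0
  -115: 0 0.000 -0.000 0.000 0 0 0
  -125: 0 -0.014 0.002 0.000 0 0 0
  -135: 0 -0.028 0.001 0.000 0 0 0
  -145: 0 -0.043 -0.003 0.000 0 0 0
  -155: 0 -0.057 -0.011 0.001 0 0 0
  -165: 0 -0.070 -0.023 0.002 0 0 0
  -175: 0 -0.080 -0.038 0.003 0 0 0
  -185: 0 -0.086 -0.050 0.003 0 0 0
  -195: 0 -0.092 -0.058 0.004 0 0 0
  -205: 0 -0.096 -0.068 0.005 0 0 0
  -215: 0 -0.099 -0.080 0.006 0 0 0
  -225: 0 -0.099 -0.093 0.006 0 0 0
  -235: 0 -0.096 -0.107 0.007 0 0 0
  -245: 0 -0.089 -0.121 0.008 0 0 0
  -255: 0 -0.079 -0.133 0.009 0 0 0
  -265: 0 -0.066 -0.144 0.009 0 0 0
  -275: 0 -0.054 -0.151 0.010 0 0 0
  -285: 0 -0.045 -0.158 0.011 0 0 0
```

```bash
python3 -m inch '0 -0.006 0.22 0.257 0 0 0;0 -0.006 0.22 0.257 0 0 0;0 -0.006 0.22 0.257 0 0 0;0 -0.006 0.22 0.257 0 0 0;0 -0.006 0.22 0.257 0 0 0'
python3 -m inch '0 0 0 0.07 0 0 0;0 0 0 0.143 0 0 0;0 0 0 0.143 0 0 0'
python3 - <<'E'
from h import *
from station import arm
f=arm.grab_frame("side");crop(f,300,160,440,265,"pics/side2.png")
s=arm.get_state();print(s["eef_pos"],s["force"],s["t"])
d=np.array(s["eef_pos"])[:2]-S;print(d@PX,d@PY)
E
```

```text
t: 3.5
eef_pos: [0.4633, -0.2225, 0.1507]
ee_rot: [3.141, -0.002, -0.082]
force: [-0.2, 0.1, 0.8]
width: 0.0881
t: 3.8
eef_pos: [0.4616, -0.2222, 0.1058]
ee_rot: [-3.141, 0.002, -0.082]
force: [0.0, -0.1, -0.5]
width: 0.088
pics/side2.png 5.714285714285714
[ 0.46234791 -0.22257702  0.10712511] [-0.3053542   0.18108831  0.64740618] 3.85
0.004716646631874352 0.025903189104004194
```

View pics/side2.png

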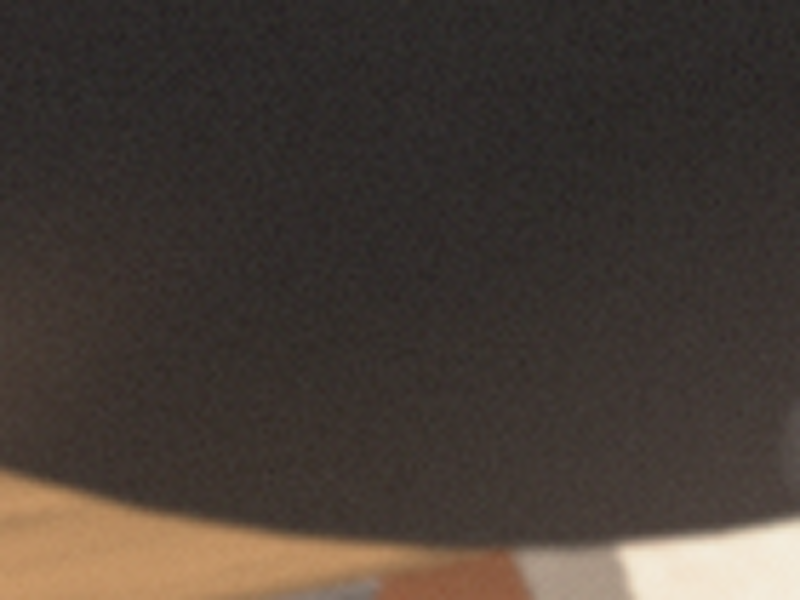

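```bash
python3 -m inch '0 -0.014 0.002 0 0 0 0;0 -0.028 0.001 0 0 0 0;0 -0.043 -0.003 0 0 0 0;0 -0.057 -0.011 0.001 0 0 0;0 -0.07 -0.023 0.002 0 0 0;0 -0.08 -0.038 0.003 0 0 0;0 -0.086 -0.05 0.003 0 0 0;0 -0.092 -0.058 0.004 0 0 0'
python3 - <<'E'
from h import *
p1=tcp(-195)
cmd(p1,.107,[(tcp(ph),.107-.004*max(0,-195-ph)/180,ph) for ph in range(-205,-286,-10)])
E
```

```text
t: 4.65
eef_pos: [0.4361, -0.2036, 0.1055]
ee_rot: [3.141, -0.0, -0.083]
force: [0.6, -1.1, 0.7]
width: 0.0872
  -205: 0 -0.005 -0.010 0.001 0 0 0
  -215: 0 -0.007 -0.022 0.001 0 0 0
  -225: 0 -0.007 -0.035 0.002 0 0 0
  -235: 0 -0.004 -0.049 0.003 0 0 0
  -245: 0 0.003 -0.063 0.004 0 0 0
  -255: 0 0.013 -0.076 0.004 0 0 0
  -265: 0 0.026 -0.086 0.005 0 0 0
  -275: 0 0.038 -0.094 0.006 0 0 0
  -285: 0 0.047 -0.100 0.007 0 0 0
```

```bash
python3 -m inch '0 -0.005 -0.01 0.001 0 0 0;0 -0.007 -0.022 0.001 0 0 0;0 -0.007 -0.035 0.002 0 0 0;0 -0.004 -0.049 0.003 0 0 0;0 0.003 -0.063 0.004 0 0 0;0 0.013 -0.076 0.004 0 0 0;0 0.026 -0.086 0.005 0 0 0;0 0.038 -0.094 0.006 0 0 0;0 0.047 -0.1 0.007 0 0 0'
python3 -c "
from station import arm
print(arm.get_state()['force'])"
python3 -m inch '0 -0.02 0 0 0 0 0;0 -0.02 0 -0.17 0 0 0;0 -0.02 -0.17 -0.3 0 0 0;0 -0.02 -0.34 -0.4 0 0 0;0 -0.02 -0.5 -0.4 0 0 0;0 -0.02 -0.6 -0.4 0 0 0;0 -0.02 -0.6 -0.4 0 0 0'
python3 - <<'E'
from h import *
from station import arm
f=arm.grab_frame("side");crop(f,330,185,430,260,"pics/side3.png");np.savez("side3.npz",**f)
f=arm.grab_frame("top");crop(f,300,225,380,285,"pics/top3.png");np.savez("top3.npz",**f)
E
```

```text
t: 5.55
eef_pos: [0.4525, -0.1749, 0.103]
ee_rot: [-3.142, 0.001, -0.083]
force: [-2.4, -1.3, 0.3]
width: 0.0876
[-2.40034789 -1.30064833  0.25765225]
t: 6.25
eef_pos: [0.4625, 0.0095, 0.2245]
ee_rot: [-3.139, -0.003, -0.078]
force: [-0.6, -1.3, -0.4]
width: 0.0876
pics/side3.png 8.0
pics/top3.png 10.0
```

View pics/side3.png

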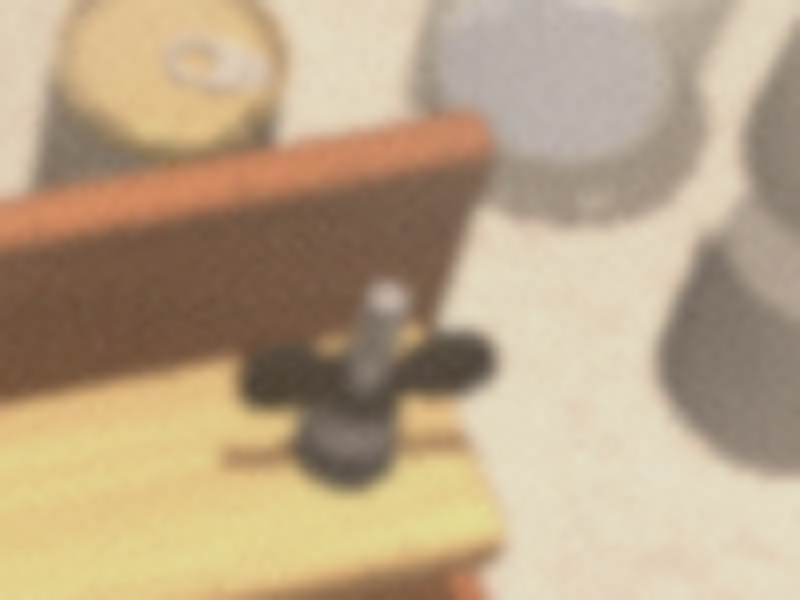

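View pics/top3.png

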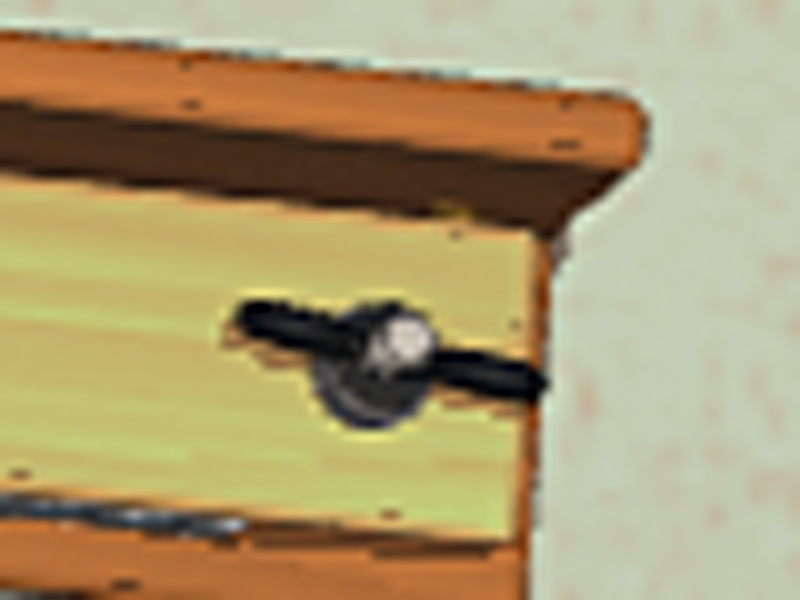

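```bash
python3 - <<'E'
from h import *
f=dict(np.load("top3.npz"));g=dict(np.load("side3.npz"))
A=tri([ray(f,324.5,256.5),ray(g,330+245/8,185+378/8)]);B=tri([ray(f,354.5,263),ray(g,330+495/8,185+360/8)])
for q in(A,B):
    d=q[:2]-S;print(q,np.degrees(np.arctan2(d@PY,d@PX)))
d=A-B;print(np.degrees(np.arctan2(d[:2]@PY,d[:2]@PX)),np.linalg.norm(d[:2]))
C=cloud(f);P=C[245:272,320:357].reshape(-1,3);I=f["img"][245:272,320:357].reshape(-1,3).max(1);m=(I<60)&(P[:,2]>.085)&(P[:,2]<.14);print(np.percentile(P[m][:,2],[50,75,90,95,98]))
E
```

```text
[ 0.46131509 -0.22180482  0.10882384] 82.23937377773807
[ 0.45089565 -0.27648319  0.10482186] -94.42697014032107
83.96668523477094 0.05566227075881677
[0.1101252  0.11385032 0.11562525 0.11707775 0.11744652]
```

```bash
python3 - <<'E'
from h import *
p0=tcp(-285)+np.array([-.006,.18]);z0=.2237
z=.105
cmd(p0,z0,[(tcp(-80),.15,0),(tcp(-80),z,1)])
p1=tcp(-80)
cmd(p1,z,[(tcp(ph),z-.004*max(0,-96-ph)/180,ph) for ph in range(-80,-181,-10)])
p1=tcp(-180);z-=.004*84/180
cmd(p1,z,[(tcp(ph),z-.004*(-180-ph)/180,ph) for ph in range(-190,-291,-10)])
print(z, tcp(-290))
E
```

```text
0: 0 0.105 0.734 0.246 0 0 0
     1: 0 0.105 0.734 0.396 0 0 0
   -80: 0 0.000 -0.000 0.000 0 0 0
   -90: 0 -0.015 0.009 0.000 0 0 0
  -100: 0 -0.023 0.016 0.000 0 0 0
  -110: 0 -0.034 0.021 0.001 0 0 0
  -120: 0 -0.047 0.025 0.002 0 0 0
  -130: 0 -0.061 0.026 0.003 0 0 0
  -140: 0 -0.076 0.023 0.003 0 0 0
  -150: 0 -0.090 0.017 0.004 0 0 0
  -160: 0 -0.104 0.007 0.005 0 0 0
  -170: 0 -0.115 -0.007 0.005 0 0 0
  -180: 0 -0.123 -0.023 0.006 0 0 0
  -190: 0 -0.006 -0.007 0.001 0 0 0
  -200: 0 -0.011 -0.016 0.001 0 0 0
  -210: 0 -0.015 -0.027 0.002 0 0 0
  -220: 0 -0.016 -0.040 0.003 0 0 0
  -230: 0 -0.015 -0.054 0.004 0 0 0
  -240: 0 -0.010 -0.068 0.004 0 0 0
  -250: 0 -0.002 -0.081 0.005 0 0 0
  -260: 0 0.010 -0.093 0.006 0 0 0
  -270: 0 0.025 -0.102 0.007 0 0 0
  -280: 0 0.033 -0.109 0.007 0 0 0
  -290: 0 0.044 -0.114 0.008 0 0 0
0.10313333333333333 [-0.00677784  0.07475049]
```

```bash
python3 -m inch '0 0.105 0.734 0.24 0 0 0;0 0.105 0.734 0.24 0 0 0;0 0.105 0.734 0.24 0 0 0;0 0.105 0.734 0.24 0 0 0;0 0.105 0.734 0.24 0 0 0;0 0.105 0.734 0.24 0 0 0;0 0.105 0.734 0.24 0 0 0;0 0.105 0.734 0.32 0 0 0;0 0.105 0.734 0.396 0 0 0;0 0.105 0.734 0.396 0 0 0'
python3 -c "
from h import *
from station import arm
s=arm.get_state();d=np.array(s['eef_pos'])[:2]-S;print(d@PX,d@PY,tcp(-80))"
```

```text
t: 7.35
eef_pos: [0.4728, -0.2166, 0.1026]
ee_rot: [-3.141, 0.004, -0.083]
force: [1.0, 0.5, -0.3]
width: 0.0879
0.014623875927110935 0.032749536894734844 [0.0169235  0.03367554]
```

```bash
python3 -m inch '0 -0.015 0.009 0 0 0 0;0 -0.023 0.016 0 0 0 0;0 -0.034 0.021 0.001 0 0 0;0 -0.047 0.025 0.002 0 0 0;0 -0.061 0.026 0.003 0 0 0;0 -0.076 0.023 0.003 0 0 0;0 -0.09 0.017 0.004 0 0 0;0 -0.104 0.007 0.005 0 0 0;0 -0.115 -0.007 0.005 0 0 0;0 -0.123 -0.023 0.006 0 0 0'
python3 -m inch '0 -0.006 -0.007 0.001 0 0 0;0 -0.011 -0.016 0.001 0 0 0;0 -0.015 -0.027 0.002 0 0 0;0 -0.016 -0.04 0.003 0 0 0;0 -0.015 -0.054 0.004 0 0 0;0 -0.01 -0.068 0.004 0 0 0;0 -0.002 -0.081 0.005 0 0 0;0 0.01 -0.093 0.006 0 0 0;0 0.025 -0.102 0.007 0 0 0;0 0.033 -0.109 0.007 0 0 0;0 0.044 -0.114 0.008 0 0 0'
python3 - <<'E'
from h import *
p0=tcp(-290);z0=.1031-.0024;z=.101
cmd(p0,z0,[(tcp(-80),.15,0),(tcp(-80),z,1)])
E
```

```text
t: 8.35
eef_pos: [0.4379, -0.207, 0.1026]
ee_rot: [3.142, 0.0, -0.083]
force: [0.5, -0.8, 0.1]
width: 0.0876
t: 9.45
eef_pos: [0.4542, -0.1742, 0.1]
ee_rot: [-3.142, 0.001, -0.084]
force: [-2.2, -0.8, -0.2]
width: 0.0874
     0: 0 0.079 0.137 -0.164 0 0 0
     1: 0 0.079 0.137 -0.001 0 0 0
```

```bash
python3 -m inch '0 -0.02 0 0 0 0 0;0 -0.02 0 -0.164 0 0 0;0 0.079 0.137 -0.164 0 0 0;0 0.079 0.137 -0.164 0 0 0;0 0.079 0.137 -0.08 0 0 0;0 0.079 0.137 -0.001 0 0 0;0 0.079 0.137 -0.001 0 0 0'
python3 -m inch '0 -0.015 0.009 0 0 0 0;0 -0.023 0.016 0 0 0 0;0 -0.034 0.021 0.001 0 0 0;0 -0.047 0.025 0.002 0 0 0;0 -0.061 0.026 0.003 0 0 0;0 -0.076 0.023 0.003 0 0 0;0 -0.09 0.017 0.004 0 0 0;0 -0.104 0.007 0.005 0 0 0;0 -0.115 -0.007 0.005 0 0 0;0 -0.123 -0.023 0.006 0 0 0'
python3 -m inch '0 -0.006 -0.007 0.001 0 0 0;0 -0.011 -0.016 0.001 0 0 0;0 -0.015 -0.027 0.002 0 0 0;0 -0.016 -0.04 0.003 0 0 0;0 -0.015 -0.054 0.004 0 0 0'
python3 -m inch '0 0.005 -0.014 0.001 0 0 0;0 0.013 -0.027 0.001 0 0 0;0 0.025 -0.039 0.002 0 0 0'
python3 -m inch '0 0.015 -0.009 0.001 0 0 0;0 0.023 -0.016 0.001 0 0 0;0 0.034 -0.021 0.001 0 0 0'
```

```text
t: 10.15
eef_pos: [0.4723, -0.2169, 0.098]
ee_rot: [-3.141, 0.005, -0.084]
force: [-0.7, -0.4, 0.2]
width: 0.0877
t: 11.15
eef_pos: [0.438, -0.207, 0.0987]
ee_rot: [3.142, 0.0, -0.083]
force: [0.7, -0.6, -0.5]
width: 0.0876
t: 11.65
eef_pos: [0.435, -0.1906, 0.0974]
ee_rot: [-3.142, 0.001, -0.084]
force: [-0.5, -1.2, 0.4]
width: 0.0874
t: 11.95
eef_pos: [0.4437, -0.1795, 0.0968]
ee_rot: [-3.142, 0.001, -0.083]
force: [-0.2, -1.3, 0.0]
width: 0.0879
t: 12.25
eef_pos: [0.4541, -0.1742, 0.0964]
ee_rot: [-3.142, 0.001, -0.084]
force: [-2.1, -0.9, -0.4]
width: 0.0874
```

Third stroke done with no stop felt. I'll look before the last one.

```bash
python3 -m inch '0 -0.02 0 0 0 0 0;0 -0.02 0 -0.17 0 0 0;0 -0.02 -0.17 -0.3 0 0 0;0 -0.02 -0.34 -0.4 0 0 0;0 -0.02 -0.5 -0.4 0 0 0;0 -0.02 -0.6 -0.4 0 0 0;0 -0.02 -0.6 -0.4 0 0 0'
python3 - <<'E'
from h import *
from station import arm
f=arm.grab_frame("side");crop(f,330,185,430,260,"pics/side4.png");np.savez("side4.npz",**f)
f=arm.grab_frame("top");crop(f,300,225,380,285,"pics/top4.png");np.savez("top4.npz",**f)
C=cloud(f);P=C[245:272,320:357].reshape(-1,3);I=f["img"][245:272,320:357].reshape(-1,3).max(1);m=(I<60)&(P[:,2]>.085)&(P[:,2]<.14);print(np.percentile(P[m][:,2],[50,75,90,95,98]))
E
```

```text
t: 12.95
eef_pos: [0.4645, 0.0102, 0.218]
ee_rot: [-3.139, -0.004, -0.078]
force: [0.2, -0.7, -0.3]
width: 0.0875
pics/side4.png 8.0
pics/top4.png 10.0
[0.10291043 0.10616881 0.10751341 0.10838355 0.10932935]
```

View pics/side4.png

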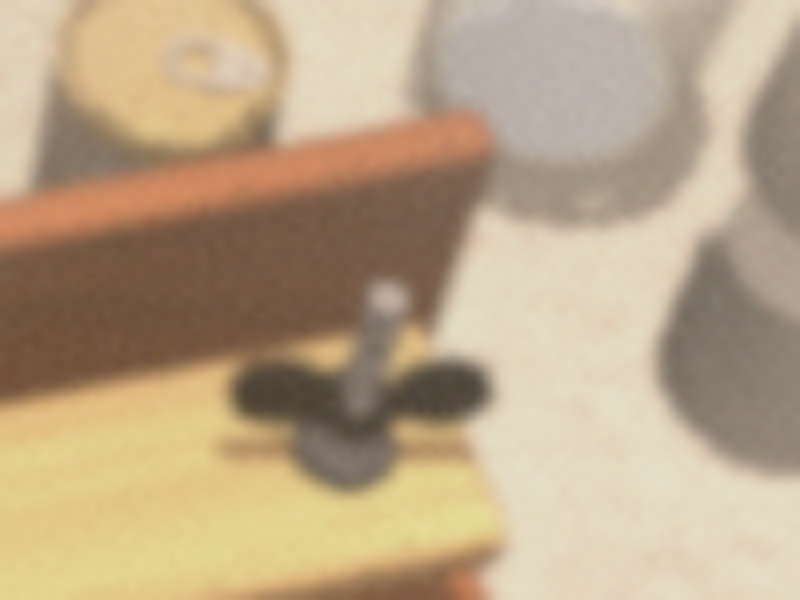

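View pics/top4.png

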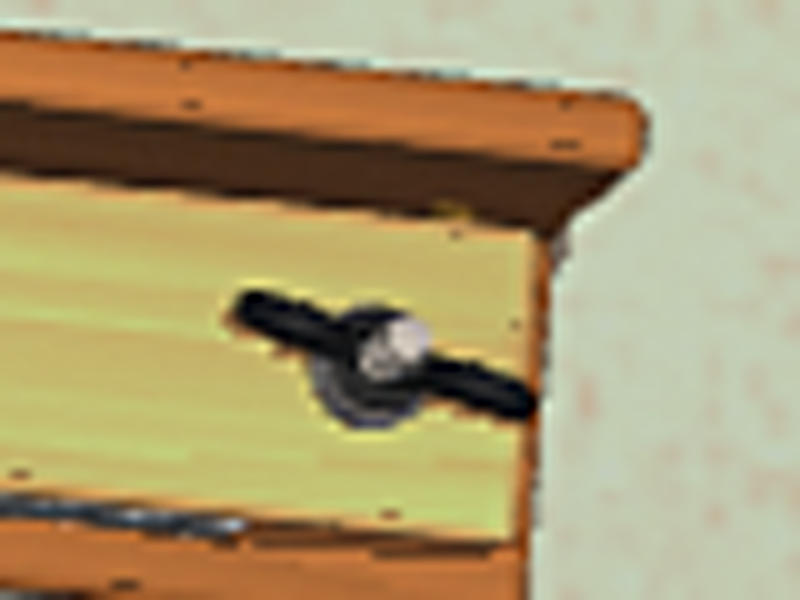

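```bash
python3 -m inch '0 0.105 0.734 0.22 0 0 0;0 0.105 0.734 0.22 0 0 0;0 0.105 0.734 0.22 0 0 0;0 0.105 0.734 0.22 0 0 0;0 0.105 0.734 0.22 0 0 0;0 0.105 0.734 0.22 0 0 0;0 0.105 0.734 0.22 0 0 0;0 0.105 0.734 0.32 0 0 0;0 0.105 0.734 0.4 0 0 0;0 0.105 0.734 0.4 0 0 0'
python3 -m inch '0 -0.015 0.009 0 0 0 0;0 -0.023 0.016 0 0 0 0;0 -0.034 0.021 0.001 0 0 0;0 -0.047 0.025 0.002 0 0 0;0 -0.061 0.026 0.003 0 0 0'
python3 - <<'E'
from h import *
p1=tcp(-130);z=0
cmd(p1,z,[(tcp(ph),z,ph) for ph in range(-135,-240,-5)])
for k in range(-135,-240,-5):
    cmd(tcp(k+5),0,[(tcp(k),0,k)])
E
```

```text
t: 14.05
eef_pos: [0.4742, -0.2158, 0.0945]
ee_rot: [-3.141, 0.005, -0.084]
force: [-0.2, 1.1, 0.3]
width: 0.0879
t: 14.55
eef_pos: [0.4579, -0.223, 0.0965]
ee_rot: [3.141, -0.002, -0.083]
force: [1.9, -0.3, -0.3]
width: 0.0877
  -135: 0 -0.007 -0.001 0.000 0 0 0
  -140: 0 -0.015 -0.003 0.000 0 0 0
  -145: 0 -0.022 -0.005 0.000 0 0 0
  -150: 0 -0.030 -0.009 0.000 0 0 0
  -155: 0 -0.037 -0.014 0.000 0 0 0
  -160: 0 -0.043 -0.019 0.000 0 0 0
  -165: 0 -0.049 -0.025 0.000 0 0 0
  -170: 0 -0.054 -0.032 0.000 0 0 0
  -175: 0 -0.059 -0.040 0.000 0 0 0
  -180: 0 -0.062 -0.048 0.000 0 0 0
  -185: 0 -0.065 -0.052 0.000 0 0 0
  -190: 0 -0.068 -0.055 0.000 0 0 0
  -195: 0 -0.071 -0.060 0.000 0 0 0
  -200: 0 -0.074 -0.065 0.000 0 0 0
  -205: 0 -0.076 -0.070 0.000 0 0 0
  -210: 0 -0.077 -0.076 0.000 0 0 0
  -215: 0 -0.078 -0.082 0.000 0 0 0
  -220: 0 -0.079 -0.088 0.000 0 0 0
  -225: 0 -0.078 -0.095 0.000 0 0 0
  -230: 0 -0.077 -0.102 0.000 0 0 0
  -235: 0 -0.075 -0.109 0.000 0 0 0
  -135: 0 -0.007 -0.001 0.000 0 0 0
  -140: 0 -0.008 -0.002 0.000 0 0 0
  -145: 0 -0.007 -0.003 0.000 0 0 0
  -150: 0 -0.007 -0.004 0.000 0 0 0
  -155: 0 -0.007 -0.005 0.000 0 0 0
  -160: 0 -0.007 -0.005 0.000 0 0 0
  -165: 0 -0.006 -0.006 0.000 0 0 0
  -170: 0 -0.005 -0.007 0.000 0 0 0
  -175: 0 -0.004 -0.008 0.000 0 0 0
  -180: 0 -0.004 -0.008 0.000 0 0 0
  -185: 0 -0.003 -0.003 0.000 0 0 0
  -190: 0 -0.003 -0.004 0.000 0 0 0
  -195: 0 -0.003 -0.004 0.000 0 0 0
  -200: 0 -0.002 -0.005 0.000 0 0 0
  -205: 0 -0.002 -0.005 0.000 0 0 0
  -210: 0 -0.002 -0.006 0.000 0 0 0
  -215: 0 -0.001 -0.006 0.000 0 0 0
  -220: 0 -0.000 -0.007 0.000 0 0 0
  -225: 0 0.000 -0.007 0.000 0 0 0
  -230: 0 0.001 -0.007 0.000 0 0 0
  -235: 0 0.002 -0.007 0.000 0 0 0
```

```bash
python3 -m inch '0 -0.007 -0.001 0 0 0 0;0 -0.007 -0.001 0 0 0 0'|grep force
python3 -m inch '0 -0.008 -0.002 0 0 0 0;0 -0.008 -0.002 0 0 0 0'|grep force
```

```text
force: [0.2, -0.6, 0.1]
force: [0.6, -0.2, 1.1]
```

```bash
python3 -m inch '0 -0.007 -0.003 0 0 0 0;0 -0.007 -0.003 0 0 0 0'|grep force
```

```text
force: [0.8, -0.7, -0.3]
```

```bash
python3 -m inch '0 -0.007 -0.004 0 0 0 0;0 -0.007 -0.004 0 0 0 0'|grep force
```

```text
force: [1.0, -0.4, -0.0]
```

Commanded to -150°, still free.

```bash
python3 -m inch '0 -0.007 -0.005 0 0 0 0;0 -0.007 -0.005 0 0 0 0'|grep force
```

```text
force: [0.7, -0.3, -0.6]
```

```bash
python3 -m inch '0 -0.007 -0.005 0 0 0 0;0 -0.007 -0.005 0 0 0 0'|grep force
```

```text
force: [0.7, 0.3, 0.1]
```

```bash
python3 -m inch '0 -0.006 -0.006 0 0 0 0;0 -0.006 -0.006 0 0 0 0'|grep force
```

```text
force: [0.7, -0.8, 0.5]
```

```bash
python3 -m inch '0 -0.005 -0.007 0 0 0 0;0 -0.005 -0.007 0 0 0 0'|grep force
```

```text
force: [-0.3, -0.3, -0.2]
```

```bash
python3 -m inch '0 -0.004 -0.008 0 0 0 0;0 -0.004 -0.008 0 0 0 0'
```

```text
t: 16.35
eef_pos: [0.4411, -0.2089, 0.0958]
ee_rot: [-3.142, 0.0, -0.083]
force: [-0.4, -0.3, 0.4]
width: 0.0879
```

```bash
python3 -m inch '0 -0.004 -0.008 0 0 0 0;0 -0.004 -0.008 0 0 0 0'|grep force
```

```text
force: [-0.3, -0.5, 0.0]
```

```bash
python3 -m inch '0 -0.003 -0.003 0 0 0 0;0 -0.006 -0.007 0 0 0 0'|grep force
```

```text
force: [1.8, -1.0, -1.2]
```

```bash
python3 -m inch '0 -0.003 -0.004 0 0 0 0;0 -0.005 -0.009 0 0 0 0'|grep force
```

```text
force: [2.5, -5.7, -0.6]
```

```bash
python3 -m inch '0 0 0 0 0 0 0;0 0 0 0 0 0 0'
```

```text
t: 17.15
eef_pos: [0.4376, -0.2018, 0.0959]
ee_rot: [3.141, -0.0, -0.083]
force: [1.4, -4.6, -0.1]
width: 0.0876
```

```bash
python3 -m inch '0 -0.001 -0.004 0 0 0 0;0 -0.001 -0.004 0 0 0 0;0 -0.001 -0.004 0 0 0 0'
```

```text
t: 17.45
eef_pos: [0.4377, -0.2009, 0.096]
ee_rot: [3.141, -0.001, -0.083]
force: [2.8, -7.3, -2.3]
width: 0.0876
```

```bash
python3 -m inch '0 -0.005 0.015 0 0 0 0;0 -0.01 0.03 0 0 0 0;0 -0.01 0.03 -0.1 0 0 0;0 -0.01 0.03 -0.25 0 0 0;0 -0.02 -0.17 -0.4 0 0 0;0 -0.02 -0.34 -0.4 0 0 0;0 -0.02 -0.5 -0.4 0 0 0;0 -0.02 -0.7 -0.4 0 0 0;0 -0.02 -0.7 -0.4 0 0 0;0 -0.02 -0.7 -0.4 0 0 0'
python3 - <<'E'
from h import *
from station import arm
g=dict(np.load("side0.npz"));ff=dict(np.load("top0.npz"))
f=arm.grab_frame("side");crop(f,330,185,430,260,"pics/side5.png")
a=dict(np.load("top4.npz"))
f=arm.grab_frame("top");crop(f,205,150,445,290,"pics/top5.png",3.3);np.savez("top5.npz",**f)
C=cloud(f);P=C[245:272,320:357].reshape(-1,3);I=f["img"][245:272,320:357].reshape(-1,3).max(1);m=(I<60)&(P[:,2]>.085)&(P[:,2]<.14);print(np.percentile(P[m][:,2],[50,75,90,95,98]))
C0=cloud(ff)
for n,(u,v) in dict(tin=(340,201),tumbler=(396,207),grinder=(418,247)).items():
    print(n,np.median(C[v-3:v+4,u-3:u+4].reshape(-1,3),0)-np.median(C0[v-3:v+4,u-3:u+4].reshape(-1,3),0), np.abs(f["img"][v-20:v+20,u-20:u+20].astype(int)-ff["img"][v-20:v+20,u-20:u+20]).mean())
print(arm.get_state()["force"])
E
```

```text
t: 18.45
eef_pos: [0.4486, 0.0124, 0.2158]
ee_rot: [-3.141, 0.0, -0.08]
force: [-0.9, -0.9, -0.4]
width: 0.0874
pics/side5.png 8.0
pics/top5.png 3.3
[0.10099573 0.10462893 0.10639954 0.10711967 0.10813038]
tin [-6.14826333e-04 -2.07336902e-04  8.41429265e-05] 21.008125
tumbler [ 1.57015014e-04  5.47169086e-05 -2.69831492e-05] 20.197708333333335
grinder [-3.43034521e-05  6.68725305e-05  5.70579626e-04] 20.796041666666667
[-0.71754185 -0.53649085  0.36871102]
```

View pics/side5.png

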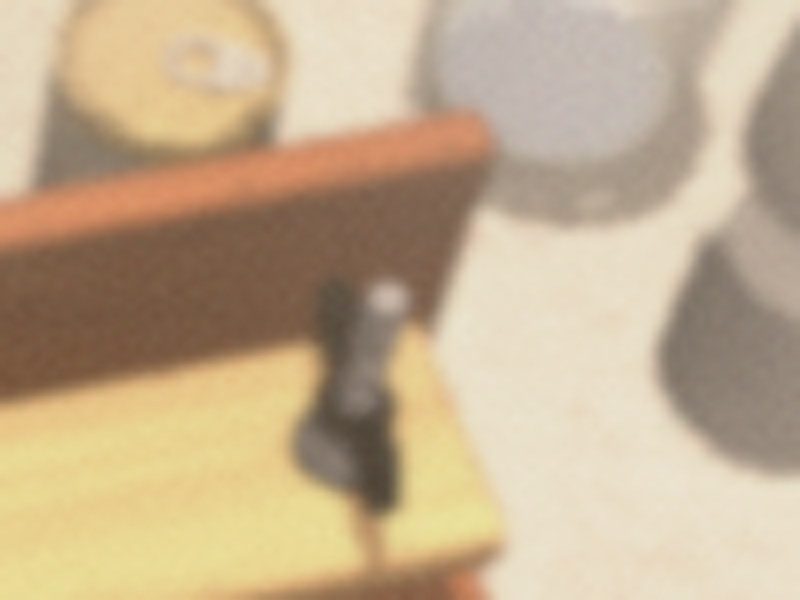

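View pics/top5.png

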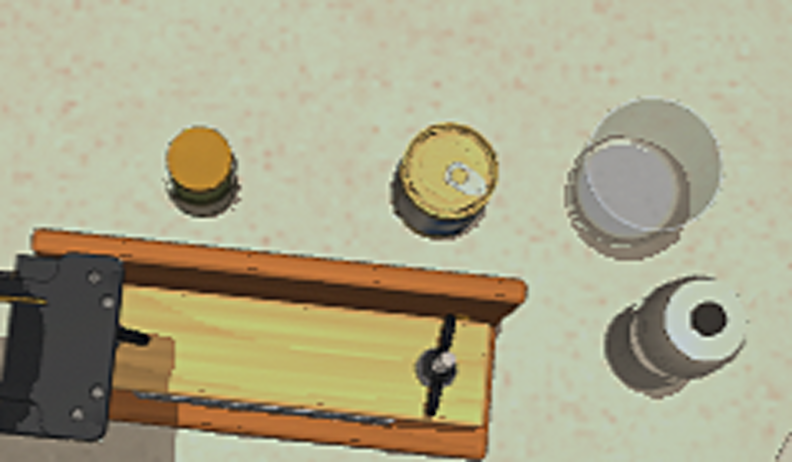

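```bash
python3 - <<'E'
from h import *
f=dict(np.load("top5.npz"))
A=atz(f,205+431/3.3,150+413/3.3,.096);B=atz(f,205+448/3.3,150+318/3.3,.096)
for q in(A,B):
    d=q[:2]-S;print(q,np.degrees(np.arctan2(d@PY,d@PX)))
d=(A-B)[:2];print(np.degrees(np.arctan2(d@PY,d@PX)))
p=np.array([.4377,-.2009])-S;print("finger",p@PX,p@PY-OFF)
for a in range(-180,-211,-5):print(a,fpos(a))
E
```

```text
[ 0.42874487 -0.24364639  0.096     ] 175.51335278397246
[ 0.481419   -0.25324191  0.096     ] -6.677844073090864
174.43132577267528
finger -0.021643536108042965 -0.005537847117191616
-180 [-0.02   -0.0105]
-185 [-0.02090871 -0.00951333]
-190 [-0.02178614 -0.0083799 ]
-195 [-0.02260635 -0.00709399]
-200 [-0.02334166 -0.00565458]
-205 [-0.02396344 -0.00406572]
-210 [-0.0244431 -0.0023367]
```

```bash
python3 -c "
from station import arm
s=arm.get_state();print(s['t'],s['force'],abs(s['qd']).max() if hasattr(s['qd'],'max') else s['qd']);arm.job_done()"
```

```text
18.55 [-0.71754185 -0.53649085  0.36871102] 0.03321724156670287
the job is handed in; nothing more can be done
```

The loose wing nut is down on its washer, and I handed the job in at about 18.6 s. It was the right-hand nut, standing about 13 mm up, which is roughly 1.6 turns. I brought it down with four one-finger strokes across the open front, the gripper fully open so nothing was pinched.

**Stop:** on the last stroke the push rose from about 1 N to 5 N and held, then reached about 8 N after 1.2 mm more. After release the wing sprang back to about -186°. The finger had pushed it to about -198°, so the difference fits the wing's stated springiness.

**Height:** the wing tops now measure about 108 mm. That matches the tight left-hand nut's starting reading, but the camera cannot resolve a twentieth of a turn, so being fully down rests on the force check.

**Other things:** the tin, tumbler and grinder measured within 1 mm of where they stood. I only checked the jar by eye, and it looked undisturbed. I did not re-measure the left nut, which the gripper mostly hid in the last picture, but nothing came near it. At hand-in the gripper was clear at about 0.22 m height, touching nothing. No check failed or disagreed.

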